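# Clear the shards off the incubator lid, then hold it open

### The job

A porcelain dish has broken on the incubator's closed lid: use the scraper block to sweep the three sharp shards off the lid into the catch tray beside it (never touch them with the gripper, and keep the lid shut until they are off), then lay the scraper back on its pad. Then lift the lid to 45 degrees and keep holding it there, still, so that the vials can be taken out: it falls shut by itself, so finish while holding it. Leave the bottle, the jar and the beaker alone.

Things in the scene. Friction and masses are not known exactly. Their poses are not given: they have to be found in the camera images.
- incubator: Fixed white bench-top incubator, an open-topped housing 220 (x) x 260 (y) x 90 mm high; origin at the centre of its underside on the bench, z up; its -x side with the display and buttons faces the robot. Its hinged lid closes the whole top; the shut lid's upper face is flat, 98.5 mm above the bench.
- lid (a joint): Angle of the lid in rad: 0 shut (flat), growing as its robot-side edge rises; 0.785 is 45 degrees. The lid is a plain steel plate, 220 (from hinge to free edge) x 260 x 8 mm, about 0.3 to 0.5 kg, with nothing but its weight to move it: let go below about 85 degrees it falls shut.
- lid_hinge (a point): Middle of the lid's hinge line, which runs along the incubator's y axis at its far (+x) upper edge, 110 mm from the incubator's centre; turns with the lid.
- lid_handle (a point): Middle of the lid's handle: a dark round bar about 10 mm thick and 100 mm long, along the incubator's y axis, on two posts at its ends, centred 35 mm above the lid's upper face and 30 mm in from the lid's free (robot-side) edge. From the hinge line it lies 190 mm toward the robot and 43 mm up while the lid is shut. The bar can turn between gripping pads as the lid swings.
- tray: Fixed catch tray of bare metal, open-topped, 200 (x) x 160 (y) x 35 mm high, walls 4 mm; origin at the centre of its underside, axes parallel to the incubator's. It stands against the incubator's +y or -y side (which one varies), with a gap of about 3 mm.
- pad: Fixed flat grey pad for the scraper, 190 (x) x 150 (y) x 4 mm thick, on the incubator's other side; origin at the centre of its underside on the bench, axes parallel to the incubator's.
- scraper: Scraper block, about 0.18 kg, at first standing on the pad: a black rubber foot 130 (x) x 24 (y) x 22 mm high, with a white upright grip rib above it, 90 (x) x 18 (y) mm, up to 77 mm above the underside. Origin at the centre of its underside.
- scraper_grip (a point): Point in the scraper's grip rib, 60 mm above the scraper's underside, on its middle.
- shard1: One of three alike white porcelain shards, angular, about 28 x 20 x 8 mm and 12 g, lying loose on the lid, within 75 mm of the lid's middle along the incubator's y, and from 15 mm on the robot's side to 80 mm on the far side of the incubator's centre. Origin at the middle of its underside.
- shard2: One of three alike white porcelain shards, angular, about 28 x 20 x 8 mm and 12 g, lying loose on the lid, within 75 mm of the lid's middle along the incubator's y, and from 15 mm on the robot's side to 80 mm on the far side of the incubator's centre. Origin at the middle of its underside.
- shard3: One of three alike white porcelain shards, angular, about 28 x 20 x 8 mm and 12 g, lying loose on the lid, within 75 mm of the lid's middle along the incubator's y, and from 15 mm on the robot's side to 80 mm on the far side of the incubator's centre. Origin at the middle of its underside.
- bottle: Bystander: small white plastic bottle, 48 mm wide, 100 mm tall, standing behind the incubator; origin at its underside.
- jar: Bystander: white plastic jar, 64 mm wide, 65 mm tall, behind the incubator; origin at its underside.
- beaker: Bystander: open glass beaker, 72 mm wide, 90 mm tall, off to the +y side beyond the tray or pad; origin at its underside.

How it is judged:
By the outcome, as a careful person would: the job done as asked, in the order asked, and still so for the second after the job is handed in, while the arm keeps its last pose, push and grip.
It also fails if it takes over 70 s, if anything falls off the work surface, if the arm or the gripper's body presses on something with over 40 N, if the wrist force passes 120 N, or if a joint passes its speed limit or range.

### The arm

A 6-joint arm with a two-finger parallel gripper is mounted at the origin on the work surface. World frame = base frame: x ahead of the robot, y to its left, z up, the work surface at z = 0. Lengths are in m, angles in rad, forces in N, time in s.
With the tool pointing down it reaches from about 0.35 to 0.775 m from the base axis. Payload 5.5 kg.
Tool frame: the origin (TCP) lies midway between the tips of the shut fingers; the grasp point (between the pads) lies 19 mm behind it; z points along the fingers, y is the line along which they close (so a half turn about z gives the same grasp; the last joint's range is limited). The gripper opens to 85 mm and grips with 20 to 120 N. Pads are 22 mm wide; open, the fingers measure 114 mm over their backs; the gripper's body (76 mm by 85 mm) begins 54 mm behind the grasp point. The pads swing forward as they close: fully open they stand 13 mm farther back than shut.
Start: joints at [1.122, 0.313, 0.046, 1.304, 0, 1.431], TCP at [0.175, 0.548, 0.231] pointing down, gripper open.
Joint ranges: [-2.76, 2.76], [-0.86, 1.69], [-1.03, 1.26], [-2.2, 2.34], [-1.47, 1.5], [-3.14, 3.14]. Speed limits (rad/s): [2.57, 2.57, 3.14, 3.14, 3.14, 3.14].

### API

Orientations are given as a unit quaternion [w, x, y, z].
In Python, from workcell import env gives the robot as it stands. The module is installed in compiled form; this text tells all that it offers.
- The arm moves only by the tool servo_tool, never from a script. Its argument "increments" is a list of rows, each an object of numbers: "grip": the closure, from 0 (fully open) to 1 (shut); "x", "y", "z": the shift along the tool's x, y, z in mm; "roll": the turn about the tool's z in degrees. In form: [{"grip": .., "x": .., "y": .., "z": .., "roll": ..}, ...]. A call has 1 to 5 rows; each row shifts and turns the commanded pose from where the row before left it, along the tool's axes as they then stand; what a row does not reach is not made up. A row lasts 1/12 s, in which the tool goes at most 41.7 mm and 7.16 degrees, less where a joint would pass 70% of its speed; a pose out of reach is approached as far as the arm can. A call is refused whole if a number of a shift passes 41.7 or a number of a turn 7.16, either way. A call with a gripper value outside its range is refused whole. The fingers move at their own pace and stop on an object; "grip_force" is the grip in N (left out, the last holds). Time passes only in rows, so rows that do not move let the fingers close. It gives the time, the measured TCP pose, the force, the opening and the grip force at its end, in the units of the state.
- env.get_state(): the state, without advancing time (a new reading comes with each control period).
- env.read_camera(name): name is "scene" or "top" or "wrist"; returns the picture (384x512x3 uint8, red, green, blue); there is no depth.
- env.get_calibration(name): a dict with "vertical_fov" (degrees; the focal length in pixels is half the picture's height over the tangent of half this angle, whatever the lens; pixels are square), "cx", "cy" (the principal point, pixels), "k1" (the pictures are not rectified: a ray, as slopes to the right and down, at radius r is drawn at 1 + k1 r^2 times it, then the intrinsics apply), "rvec" (rotation vector, rad) and "tvec" (3), from world to camera coordinates, as OpenCV has them; the wrist camera has in their place "tool_from_camera" (4x4, takes a point from camera to tool coordinates, whose origin is the TCP and whose axes are the flange's). Camera axes: x right, y down, z forward; pixel columns grow to the right and rows downward; lengths in m; the calibration is good to about 2 mm. A picture is of the moment at which its call begins: read the wrist's pose just before it. get_calibration takes no time and is no camera call.
- env.hand_in(): hands the job in; it is judged then, once.
The state is a dict: "clock": time; "joint_pos": joint angles; "qvel": joint speeds; "tau": joint torques, N m; "tcp_pos": TCP position; "orientation": TCP orientation; "wrist_force": force on the tool from outside, world axes, zero at the start; "ft_torque": the same for the moment, N m; "finger_gap": finger opening in m; "grip_force": force on a finger pad.
Only numpy, scipy, OpenCV 4.12 (cv2) and the standard library are available. Lean on these libraries where they do the work, as an engineer would, in place of code of your own. Each camera call takes 0.05 s, during which the arm holds its last target. There are 200 camera calls.

## Working session

There is one attempt and no reset: what is moved stays moved. The work goes in short steps, Python scripts to look and compute and a tool call to move; the robot and the scene stay as the last step left them, time stands still between calls to the robot, and variables do not carry over. Pictures are saved under pics/ and viewed, at most 10 in all, crops included, and the job is handed in when it is done.

Besides the shell and the picture viewer there is one more tool, called as a command line: name --argument value ..., lists and objects as JSON in quotes. servo_tool: Moves the arm, as the interface text tells. Its arguments: {"type":"object","properties":{"increments":{"type":"array"},"grip_force":{"type":"number"}},"required":["increments"]}

```bash
mkdir -p pics
python3 - <<'E'
from workcell import env
import cv2
s=env.get_state();print(s)
for n in("scene","top"):
    print(n,env.get_calibration(n)); cv2.imwrite(f"pics/{n}0.png",env.read_camera(n)[...,::-1])
print(env.get_calibration("wrist"))
E
```

```text
{'clock': 0.0, 'joint_pos': array([1.12239136e+00, 3.14007386e-01, 4.49839729e-02, 1.30358119e+00,
       1.42929576e-05, 1.43118545e+00]), 'qvel': array([-1.60289957e-04, -4.36357663e-04,  2.75830272e-05, -4.99809272e-04,
        2.12236310e-03,  1.20319649e-03]), 'tau': array([-1.55474885e-03, -4.80628502e+01,  2.98531383e+01,  1.92296872e-02,
       -3.22806791e-04, -2.36279092e-06]), 'tcp_pos': array([0.17454044, 0.54734461, 0.23040693]), 'orientation': array([-2.68850534e-04,  1.53784286e-01,  9.88104031e-01, -8.63270968e-04]), 'wrist_force': array([-0.59145312, -0.77309128,  0.47147812]), 'ft_torque': array([ 0.04691757, -0.00156759,  0.00328541]), 'grip_force': 0.0, 'finger_gap': 0.08508843910052481}
scene {'vertical_fov': 45.10168912286214, 'cx': 253.28772063536832, 'cy': 189.20773820883446, 'k1': -0.13423295207865735, 'rvec': array([ 1.43683309,  2.11107658, -0.86450669]), 'tvec': array([ 0.13453179, -0.37404044,  1.81347651])}
top {'vertical_fov': 51.85312894800529, 'cx': 250.90006104038414, 'cy': 190.27766057452894, 'k1': 0.0425529714213333, 'rvec': array([ 2.01523134, -2.22178896,  0.22708531]), 'tvec': array([0.17594901, 0.63065939, 0.87171743])}
{'vertical_fov': 67.73109352454702, 'cx': 258.26685989491796, 'cy': 187.7130458211658, 'k1': -0.06958221600824832, 'tool_from_camera': array([[ 2.09012874e-03, -9.51740999e-01, -3.06895263e-01,
         7.79209408e-02],
       [ 9.99997810e-01,  2.02140824e-03,  5.41771385e-04,
        -4.30686444e-04],
       [ 1.04734574e-04, -3.06895723e-01,  9.51743140e-01,
        -1.42705300e-01],
       [ 0.00000000e+00,  0.00000000e+00,  0.00000000e+00,
         1.00000000e+00]])}
```

View pics/scene0.png

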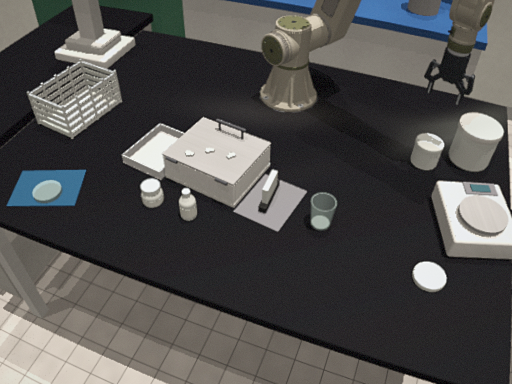

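View pics/top0.png

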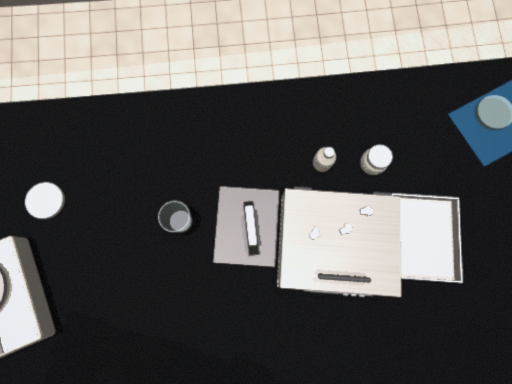

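The scene view shows the tray on the −y side and the pad on the +y side. In the top view the lid spans about (282,191)–(401,296), with the handle at (320–369,279). The shards are at (315,233), (346,229) and (367,211), and the scraper rib is at (251,225).

```bash
cat > h.py <<'E'
import numpy as np, cv2
from scipy.spatial.transform import Rotation as R
from workcell import env
def ray(name,uv,s=None):
    c=env.get_calibration(name); f=192/np.tan(np.radians(c["vertical_fov"]/2))
    d=(np.array(uv,float)-[c["cx"],c["cy"]])/f; p=d.copy()
    for _ in range(20): p=d/(1+c["k1"]*(p@p))
    v=np.array([*p,1])
    if name=="wrist":
        T=c["tool_from_camera"]; q=s["orientation"]; W=R.from_quat([*q[1:],q[0]]).as_matrix()
        o=s["tcp_pos"]+W@T[:3,3]; v=W@T[:3,:3]@v
    else:
        W=cv2.Rodrigues(c["rvec"])[0]; o=-W.T@c["tvec"]; v=W.T@v
    return o,v/np.linalg.norm(v)
def plane(r,z): o,v=r; return o+v*(z-o[2])/v[2]
def tri(a,b):
    A=np.stack([a[1],-b[1]],1); t=np.linalg.lstsq(A,b[0]-a[0],rcond=None)[0]
    p,q=a[0]+t[0]*a[1],b[0]+t[1]*b[1]; return (p+q)/2,np.linalg.norm(p-q)
def blobs(m,lo,hi,box=None):
    m=m.astype(np.uint8)
    if box: k=np.zeros_like(m); k[box[1]:box[3],box[0]:box[2]]=1; m=m*k
    n,l,st,c=cv2.connectedComponentsWithStats(m)
    return [(c[i],st[i],cv2.minAreaRect(np.argwhere(l==i)[:,::-1].astype(np.float32))) for i in range(1,n) if lo<=st[i,4]<=hi]
E
python3 - <<'E'
from h import *
np.set_printoptions(precision=4,suppress=True)
t=cv2.imread("pics/top0.png");g=cv2.cvtColor(t,cv2.COLOR_BGR2GRAY);hs=cv2.cvtColor(t,cv2.COLOR_BGR2HSV)
s=cv2.imread("pics/scene0.png");gs=cv2.cvtColor(s,cv2.COLOR_BGR2GRAY)
print("lid px",t[250,340],"shard",t[229,346],"pad",t[250,230])
a=blobs((hs[...,1]>20)&(g>120),3000,20000,(270,180,402,305))
for c,st,r in a:
    b=cv2.boxPoints(r);print("lid",st,[plane(ray("top",p),.0985) for p in b], "ang",r[1:],)
for n,gg,box,th in(("top",g,(305,265,385,290),60),("scene",gs,(212,115,250,142),70)):
    for c,st,r in blobs(gg<th,20,800,box): print("handle",n,c,st,r)
for n,gg,box in(("top",g,(238,195,265,258)),("scene",gs,(255,165,285,215))):
    for c,st,r in blobs(gg>205,20,800,box): print("rib",n,c,st,r)
for n,im,box in(("top",t,(285,200,395,262)),("scene",s,(180,140,245,165))):
    for c,st,r in blobs((im.min(2)>(205 if n=="top" else 215)),8,300,box):
        p=plane(ray(n,c),.1025);print("shard",n,c,st[4],p)
v=[cv2.resize(t[180:310,200:470],None,fx=2.9,fy=2.9,interpolation=2)]
cv2.imwrite("pics/c1.png",v[0]);cv2.imwrite("pics/c2.png",cv2.resize(s[110:235,115:315],None,fx=4,fy=4,interpolation=2))
E
```

```text
lid px [226 231 237] shard [244 240 238] pad [185 184 192]
handle scene [235.5604 120.6016] [212 115  38  24 364] ((230.5, 126.5), (23.0, 37.0), 90.0)
rib top [250.4598 224.9885] [246 206  10  39 261] ((250.44705200195312, 225.00570678710938), (38.52947998046875, 6.711587429046631), 83.8844985961914)
rib scene [269.4516 180.25  ] [263 170  14  21 124] ((269.5, 180.0), (5.366563320159912, 21.913463592529297), 26.56505012512207)
shard scene [209.1852 149.1852] 27 [ 0.5285 -0.0852  0.1025]
shard scene [188.6364 152.1818] 33 [ 0.5646 -0.1373  0.1025]
shard scene [230.8462 154.2308] 26 [ 0.5255 -0.0144  0.1025]
```

View pics/c1.png

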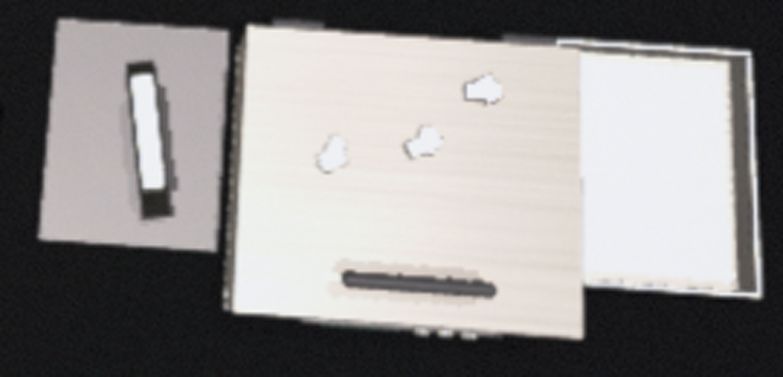

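View pics/c2.png

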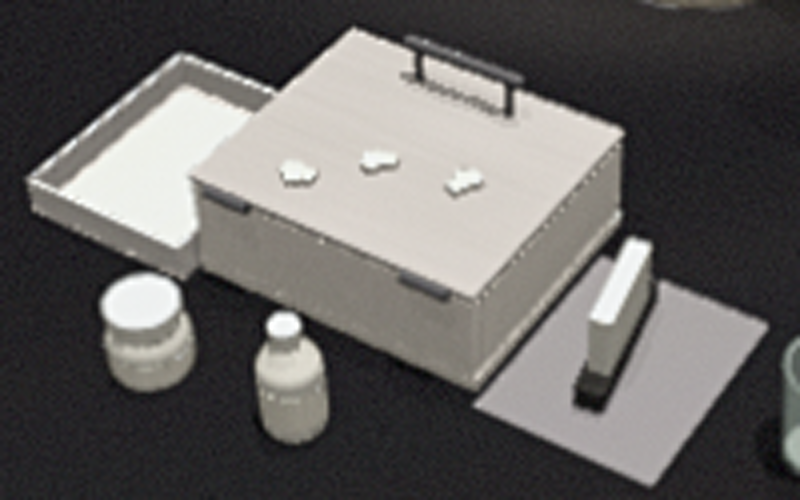

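Crop positions that matter:
- **Top crop:** lid corners (247,25), (581,46), (583,338), (232,311). Handle ends (343,277), (495,290). Rib (143,72)–(153,190). Shards (332,154), (423,142), (484,89).
- **Scene crop:** the same features. Lid (192,178), (354,28), (624,132), (474,299). Handle (408,40)–(521,80). Rib top (640,241)–(601,323). Shards (298,174), (379,160), (464,181).

Run:
```python
from h import *
np.set_printoptions(precision=4,suppress=True)
T=lambda p:ray("top",((p[0]+.5)/2.9-.5+200,(p[1]+.5)/2.9-.5+180))
S=lambda p:ray("scene",((p[0]+.5)/4-.5+115,(p[1]+.5)/4-.5+110))
D={"lid_far+":((247,25),(474,299)),"lid_far-":((581,46),(192,178)),"lid_near-":((583,338),(354,28)),"lid_near+":((232,311),(624,132)),
"h+":((343,277),(521,80)),"h-":((495,290),(408,40)),"ribfar":((143,72),(601,323)),"ribnear":((153,190),(640,241)),
"sA":((332,154),(464,181)),"sB":((423,142),(379,160)),"sC":((484,89),(298,174)),
"pad_far-":((229,30),(475,404)),"pad_far+":((58,18),(655,486)),"pad_near+":((39,239),(766,324)),
"tray_far-":((750,50),(27,180)),"tray_near-":((762,298),(183,55))}
P={}
for k,(a,b) in D.items():
    P[k],e=tri(T(a),S(b)); z=.004 if 'pad' in k else .035 if 'tray' in k else .0985 if 'lid' in k else .1385 if k[0]=='h' else .077 if 'rib' in k else .1025
    print(k,P[k],round(e,4),"top@z",plane(T(a),z)[:2],"sc@z",plane(S(b),z)[:2])
L=[plane(T(D[k][0]),.0985) for k in("lid_far+","lid_far-","lid_near-","lid_near+")]
print("centre",np.mean(L,0),"y-size",np.linalg.norm(L[0]-L[1]),np.linalg.norm(L[2]-L[3]),"x-size",np.linalg.norm(L[0]-L[3]),np.linalg.norm(L[1]-L[2]))
for a,b in((1,0),(2,3)): d=L[b]-L[a];print("yaw",np.degrees(np.arctan2(-d[0],d[1])))
for a,b in((0,3),(1,2)): d=L[a]-L[b];print("yaw",np.degrees(np.arctan2(d[1],d[0])))
d=plane(T((143,72)),.077)-plane(T((153,190)),.077);print("rib yaw",np.degrees(np.arctan2(d[1],d[0])),np.linalg.norm(d))
q=env.get_state()["orientation"];print(R.from_quat([*q[1:],q[0]]).as_matrix())
```

```text
lid_far+ [0.6352 0.038  0.0941] 0.0029 top@z [0.6348 0.0371] sc@z [0.6392 0.0413]
lid_far- [ 0.5926 -0.2176  0.0934] 0.0079 top@z [ 0.5929 -0.2197] sc@z [ 0.5982 -0.2095]
lid_near- [ 0.3753 -0.1817  0.0959] 0.003 top@z [ 0.3759 -0.1824] sc@z [ 0.3787 -0.1784]
lid_near+ [0.4187 0.0742 0.0943] 0.0024 top@z [0.4192 0.0734] sc@z [0.4234 0.077 ]
h+ [ 0.4366 -0.0054  0.1352] 0.0016 top@z [ 0.4369 -0.0056] sc@z [ 0.4405 -0.003 ]
h- [ 0.417  -0.112   0.1312] 0.0042 top@z [ 0.4178 -0.112 ] sc@z [ 0.426  -0.1054]
ribfar [0.6084 0.124  0.0771] 0.0047 top@z [0.609  0.1218] sc@z [0.6077 0.1263]
ribnear [0.5152 0.1232 0.0769] 0.0005 top@z [0.5153 0.123 ] sc@z [0.5153 0.1235]
sA [ 0.5275 -0.015   0.1015] 0.0014 top@z [ 0.5276 -0.0155] sc@z [ 0.5285 -0.0138]
sB [ 0.5298 -0.085   0.1022] 0.0019 top@z [ 0.5301 -0.0858] sc@z [ 0.5302 -0.0838]
sC [ 0.5658 -0.1372  0.1005] 0.0037 top@z [ 0.5661 -0.1385] sc@z [ 0.568  -0.1339]
pad_far- [0.6509 0.0437 0.0014] 0.0026 top@z [0.6508 0.0427] sc@z [0.6528 0.046 ]
pad_far+ [0.6759 0.1924 0.0008] 0.0049 top@z [0.6758 0.1899] sc@z [0.6779 0.1955]
pad_near+ [0.4888 0.2215 0.0008] 0.0003 top@z [0.4887 0.221 ] sc@z [0.492  0.2223]
tray_far- [ 0.5858 -0.3824  0.0326] 0.0027 top@z [ 0.5859 -0.3825] sc@z [ 0.5884 -0.3787]
tray_near- [ 0.3869 -0.35    0.0302] 0.0055 top@z [ 0.3878 -0.3505] sc@z [ 0.393  -0.3429]
centre [ 0.5057 -0.0729  0.0985] y-size 0.2601688844440667 0.2594083616403293 x-size 0.21858685906347172 0.22019302881005
yaw -9.257651708374757
yaw -9.61122413034391
yaw -9.563955524764186
yaw -9.760904889129453
rib yaw -0.7562355769262202 0.09376918422925452
[[-0.9527  0.3039 -0.0007]
 [ 0.3039  0.9527 -0.0015]
 [ 0.0002 -0.0016 -1.    ]]
```

servo_tool --increments '[{"grip": 0,"x": -31,"y": -18,"z": 0,"roll": 0},{"grip": 0,"x": -31,"y": -18,"z": 0,"roll": 0},{"grip": 0,"x": -31,"y": -18,"z": 0,"roll": 0},{"grip": 0,"x": -31,"y": -18,"z": 0,"roll": 0},{"grip": 0,"x": -31,"y": -18,"z": 0,"roll": 0}]' --grip_force 80

```text
clock: 0.52
tcp_pos: [0.2955, 0.4135, 0.2309]
orientation: [-0.0, 0.153, 0.988, -0.0]
wrist_force: [0.6, -0.3, 0.4]
finger_gap: 0.0856
grip_force: 0.0
```

servo_tool --increments '[{"grip": 0,"x": -31,"y": -18,"z": 0,"roll": 0},{"grip": 0,"x": -31,"y": -18,"z": 0,"roll": 0},{"grip": 0,"x": -31,"y": -18,"z": 0,"roll": 0},{"grip": 0,"x": -31,"y": -18,"z": 0,"roll": 0},{"grip": 0,"x": -31,"y": -18,"z": 0,"roll": 0}]'

```text
clock: 0.93
tcp_pos: [0.416, 0.2805, 0.2311]
orientation: [-0.0, 0.154, 0.988, -0.0]
wrist_force: [0.9, 1.3, -0.0]
finger_gap: 0.0857
grip_force: 0.0
```

servo_tool --increments '[{"grip": 0,"x": -31,"y": -18,"z": 0,"roll": 0},{"grip": 0,"x": -31,"y": -18,"z": 0,"roll": 0},{"grip": 0,"x": -31,"y": -18,"z": 0,"roll": 0},{"grip": 0,"x": -31,"y": -18,"z": 0,"roll": 0},{"grip": 0,"x": 0,"y": 0,"z": 0,"roll": -5.6}]'

```text
clock: 1.35
tcp_pos: [0.5156, 0.1714, 0.2304]
orientation: [0.001, 0.108, 0.994, -0.001]
wrist_force: [0.5, -0.0, -0.7]
finger_gap: 0.0854
grip_force: 0.0
```

servo_tool --increments '[{"grip": 0,"x": 0,"y": 0,"z": 0,"roll": -5.6},{"grip": 0,"x": 0,"y": 0,"z": 0,"roll": -5.6},{"grip": 0,"x": 0,"y": 0,"z": 0,"roll": 0}]'

```text
clock: 1.6
tcp_pos: [0.5116, 0.1753, 0.2307]
orientation: [-0.001, 0.007, 1.0, -0.0]
wrist_force: [-0.0, -0.5, -0.5]
finger_gap: 0.0856
grip_force: 0.0
```

Run:
```python
from h import *
np.set_printoptions(precision=4,suppress=True)
s=env.get_state(); im=env.read_camera("wrist")[...,::-1]; cv2.imwrite("pics/w1.png",im); print(s["tcp_pos"],s["orientation"])
hs=cv2.cvtColor(im,cv2.COLOR_BGR2HSV)
for c,st,r in blobs(im.min(2)>215,300,60000):
    print(c,st); print([(p.round(),plane(ray("wrist",p,s),.081)[:2]) for p in cv2.boxPoints(r)])
```

```text
[0.5116 0.1753 0.2307] [-0.0006  0.0071  1.     -0.0001]
[ 60.9639 185.7958] [    0    67   140   213 20211]
[(array([  0., 279.], dtype=float32), array([ 0.6487, -0.1639])), (array([ 0., 67.], dtype=float32), array([ 0.3952, -0.0871])), (array([139.,  67.], dtype=float32), array([0.4035, 0.0607])), (array([139., 279.], dtype=float32), array([0.6432, 0.0273]))]
[212.5292 233.719 ] [204 215  18  38 548]
[(array([204., 216.], dtype=float32), array([0.5593, 0.1133])), (array([218., 214.], dtype=float32), array([0.5579, 0.1297])), (array([222., 252.], dtype=float32), array([0.6055, 0.131 ])), (array([207., 253.], dtype=float32), array([0.6072, 0.1138]))]
[  5.4984 304.8852] [  0 289  14  29 305]
[(array([ -0., 289.], dtype=float32), array([ 0.6647, -0.1697])), (array([ 13., 289.], dtype=float32), array([ 0.6636, -0.1494])), (array([ 13., 317.], dtype=float32), array([ 0.711 , -0.1661])), (array([  0., 317.], dtype=float32), array([ 0.7127, -0.1878]))]
```

View pics/w1.png

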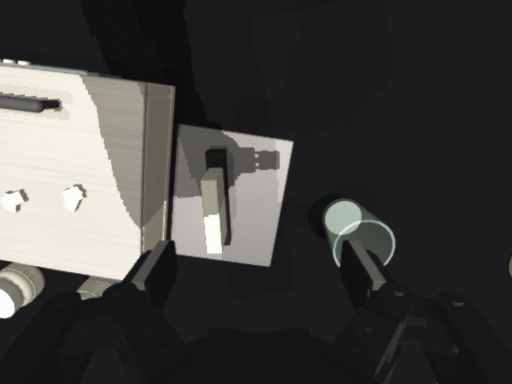

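The wrist view shows the rib top from (210,170) to (214,252), which puts its centre at about (0.561, 0.122), in agreement with the first measurement. The bystanders are clear. Next I descend and grip.

servo_tool --increments '[{"grip": 0,"x": -25,"y": -26,"z": 0,"roll": 0},{"grip": 0,"x": -25,"y": -26.5,"z": 0,"roll": 0},{"grip": 0,"x": 0,"y": 0,"z": 35,"roll": 0},{"grip": 0,"x": 0,"y": 0,"z": 35,"roll": 0},{"grip": 0,"x": 0,"y": 0,"z": 0,"roll": 0}]'

```text
clock: 2.07
tcp_pos: [0.5563, 0.1218, 0.1543]
orientation: [-0.006, 0.009, 1.0, -0.0]
wrist_force: [-2.0, 0.8, -0.4]
finger_gap: 0.0855
grip_force: 0.0
```

servo_tool --increments '[{"grip": 0,"x": 0,"y": 0,"z": 32,"roll": 0},{"grip": 0,"x": 0,"y": 0,"z": 32,"roll": 0},{"grip": 0,"x": 0,"y": 0,"z": 32,"roll": 0},{"grip": 0,"x": 0,"y": 0,"z": 19,"roll": 0},{"grip": 0,"x": 0,"y": 0,"z": 0,"roll": 0}]'

```text
clock: 2.48
tcp_pos: [0.5576, 0.1229, 0.0432]
orientation: [-0.004, 0.008, 1.0, -0.0]
wrist_force: [-0.3, 0.3, -0.2]
finger_gap: 0.0856
grip_force: 0.0
```

servo_tool --increments '[{"grip": 1,"x": 0,"y": 0,"z": 0,"roll": 0},{"grip": 1,"x": 0,"y": 0,"z": 0,"roll": 0},{"grip": 1,"x": 0,"y": 0,"z": 0,"roll": 0},{"grip": 1,"x": 0,"y": 0,"z": 0,"roll": 0},{"grip": 1,"x": 0,"y": 0,"z": 0,"roll": 0}]' --grip_force 80

```text
clock: 2.9
tcp_pos: [0.5619, 0.1228, 0.0479]
orientation: [0.001, 0.008, 1.0, 0.0]
wrist_force: [-0.2, -0.5, 0.9]
finger_gap: 0.0255
grip_force: 0.0
```

servo_tool --increments '[{"grip": 1,"x": 0,"y": 0,"z": 0,"roll": 0},{"grip": 1,"x": 0,"y": 0,"z": 0,"roll": 0},{"grip": 1,"x": 0,"y": 0,"z": 0,"roll": 0},{"grip": 1,"x": 0,"y": 0,"z": 0,"roll": 0},{"grip": 1,"x": 0,"y": 0,"z": 0,"roll": 0}]'

```text
clock: 3.32
tcp_pos: [0.5618, 0.1227, 0.0477]
orientation: [0.001, 0.008, 1.0, 0.0]
wrist_force: [-0.9, 0.2, 6.8]
finger_gap: 0.017
grip_force: 78.7
```

servo_tool --increments '[{"grip": 1,"x": 0,"y": 0,"z": -20,"roll": 0},{"grip": 1,"x": 0,"y": 0,"z": -36,"roll": 0},{"grip": 1,"x": 0,"y": 0,"z": -36,"roll": 0},{"grip": 1,"x": 0,"y": 0,"z": -36,"roll": 0},{"grip": 1,"x": 0,"y": 0,"z": -30,"roll": 0}]'

```text
clock: 3.73
tcp_pos: [0.5607, 0.1226, 0.2066]
orientation: [0.0, 0.008, 1.0, 0.0]
wrist_force: [1.1, 0.2, -2.5]
finger_gap: 0.0172
grip_force: 78.0
```

servo_tool --increments '[{"grip": 1,"x": -1,"y": -24,"z": 0,"roll": 0},{"grip": 1,"x": -1,"y": -24,"z": 0,"roll": 0},{"grip": 1,"x": -1,"y": -24,"z": 0,"roll": 0},{"grip": 1,"x": 0,"y": -22,"z": 0,"roll": 4.3},{"grip": 1,"x": 0,"y": 0,"z": 0,"roll": 4.3}]'

```text
clock: 4.15
tcp_pos: [0.5621, 0.0251, 0.2039]
orientation: [-0.0, 0.086, 0.996, -0.001]
wrist_force: [-0.2, 0.3, -3.1]
finger_gap: 0.0171
grip_force: 78.3
```

servo_tool --increments '[{"grip": 1,"x": 0,"y": 0,"z": 0,"roll": 0},{"grip": 1,"x": 0,"y": 0,"z": 0,"roll": 0}]'

```text
clock: 4.32
tcp_pos: [0.562, 0.0284, 0.2039]
orientation: [-0.0, 0.082, 0.997, 0.0]
wrist_force: [-1.4, 0.1, -1.9]
finger_gap: 0.0172
grip_force: 78.3
```

servo_tool --increments '[{"grip": 1,"x": 0,"y": 0,"z": 25,"roll": 0},{"grip": 1,"x": 0,"y": 0,"z": 25,"roll": 0},{"grip": 1,"x": 0,"y": 0,"z": 6,"roll": 0},{"grip": 1,"x": 0,"y": 0,"z": 2,"roll": 0},{"grip": 1,"x": 0,"y": 0,"z": 0,"roll": 0}]'

```text
clock: 4.73
tcp_pos: [0.562, 0.0292, 0.1462]
orientation: [-0.001, 0.082, 0.997, 0.0]
wrist_force: [-0.2, -0.0, -1.6]
finger_gap: 0.017
grip_force: 78.3
```

servo_tool --increments '[{"grip": 1,"x": 0,"y": 0,"z": 1,"roll": 0},{"grip": 1,"x": 0,"y": 0,"z": 0,"roll": 0},{"grip": 1,"x": 0,"y": 0,"z": 0,"roll": 0}]'

```text
clock: 4.98
tcp_pos: [0.5632, 0.0286, 0.1465]
orientation: [0.001, 0.083, 0.997, 0.0]
wrist_force: [0.0, -0.2, -1.5]
finger_gap: 0.0169
grip_force: 78.3
```

servo_tool --increments '[{"grip": 1,"x": 0,"y": 0,"z": 2,"roll": 0},{"grip": 1,"x": 0,"y": 0,"z": 0,"roll": 0},{"grip": 1,"x": 0,"y": 0,"z": 0,"roll": 0}]'

```text
clock: 5.23
tcp_pos: [0.5624, 0.0285, 0.1434]
orientation: [0.0, 0.083, 0.997, 0.0]
wrist_force: [-0.8, -0.1, -1.7]
finger_gap: 0.0165
grip_force: 78.3
```

servo_tool --increments '[{"grip": 1,"x": 0,"y": 0,"z": 1,"roll": 0},{"grip": 1,"x": 0,"y": 0,"z": 0,"roll": 0},{"grip": 1,"x": 0,"y": 0,"z": 0,"roll": 0}]'

```text
clock: 5.48
tcp_pos: [0.5624, 0.0285, 0.1423]
orientation: [0.0, 0.083, 0.997, 0.0]
wrist_force: [-0.2, -0.6, -2.6]
finger_gap: 0.0172
grip_force: 78.4
```

servo_tool --increments '[{"grip": 1,"x": 0,"y": -8,"z": 0,"roll": 0},{"grip": 1,"x": 0,"y": -12,"z": 0,"roll": 0},{"grip": 1,"x": 0,"y": -12,"z": 0,"roll": 0},{"grip": 1,"x": 0,"y": -12,"z": 0,"roll": 0},{"grip": 1,"x": 0,"y": -12,"z": 0,"roll": 0}]'

```text
clock: 5.9
tcp_pos: [0.5528, -0.0284, 0.1423]
orientation: [-0.0, 0.083, 0.997, -0.0]
wrist_force: [0.3, 0.1, -2.0]
finger_gap: 0.017
grip_force: 78.5
```

servo_tool --increments '[{"grip": 1,"x": 0,"y": -12,"z": 0,"roll": 0},{"grip": 1,"x": 0,"y": -12,"z": 0,"roll": 0},{"grip": 1,"x": 0,"y": -12,"z": 0,"roll": 0},{"grip": 1,"x": 0,"y": -12,"z": 0,"roll": 0},{"grip": 1,"x": 0,"y": -12,"z": 0,"roll": 0}]'

```text
clock: 6.32
tcp_pos: [0.543, -0.0872, 0.1423]
orientation: [0.0, 0.083, 0.997, 0.0]
wrist_force: [-0.7, 0.2, -1.4]
finger_gap: 0.017
grip_force: 78.4
```

servo_tool --increments '[{"grip": 1,"x": 0,"y": -13,"z": 0,"roll": 0},{"grip": 1,"x": 0,"y": -14,"z": 0,"roll": 0},{"grip": 1,"x": 0,"y": -15,"z": 0,"roll": 0},{"grip": 1,"x": 0,"y": -16,"z": 0,"roll": 0},{"grip": 1,"x": 0,"y": -17,"z": 0,"roll": 0}]'

```text
clock: 6.73
tcp_pos: [0.5306, -0.161, 0.1423]
orientation: [0.0, 0.083, 0.997, 0.0]
wrist_force: [0.6, 0.8, -2.4]
finger_gap: 0.017
grip_force: 78.4
```

servo_tool --increments '[{"grip": 1,"x": 0,"y": -18,"z": 0,"roll": 0},{"grip": 1,"x": 0,"y": -18,"z": 0,"roll": 0},{"grip": 1,"x": 0,"y": -18,"z": 0,"roll": 0},{"grip": 1,"x": 0,"y": -15,"z": 0,"roll": 0},{"grip": 1,"x": 0,"y": -10,"z": 0,"roll": 0}]'

```text
clock: 7.15
tcp_pos: [0.5175, -0.2398, 0.1422]
orientation: [0.0, 0.083, 0.997, -0.0]
wrist_force: [-0.5, 0.3, -2.5]
finger_gap: 0.0163
grip_force: 78.4
```

servo_tool --increments '[{"grip": 1,"x": 0,"y": 0,"z": -20,"roll": 0},{"grip": 1,"x": 0,"y": 0,"z": -30,"roll": 0},{"grip": 1,"x": 0,"y": 0,"z": -20,"roll": 0},{"grip": 1,"x": 0,"y": 36,"z": 0,"roll": 0},{"grip": 1,"x": 0,"y": 36,"z": 0,"roll": 0}]'

```text
clock: 7.57
tcp_pos: [0.5308, -0.1684, 0.2141]
orientation: [0.002, 0.085, 0.996, -0.001]
wrist_force: [1.1, 1.0, -2.4]
finger_gap: 0.0169
grip_force: 78.7
```

servo_tool --increments '[{"grip": 1,"x": 0,"y": 36,"z": 0,"roll": 0},{"grip": 1,"x": 0,"y": 36,"z": 0,"roll": 0},{"grip": 1,"x": 0,"y": 36,"z": 0,"roll": 0},{"grip": 1,"x": 0,"y": 36,"z": 0,"roll": 0},{"grip": 1,"x": 0,"y": 36,"z": 0,"roll": 0}]'

```text
clock: 7.98
tcp_pos: [0.5594, 0.0124, 0.2124]
orientation: [0.0, 0.083, 0.997, 0.0]
wrist_force: [-0.1, -0.9, -1.6]
finger_gap: 0.0172
grip_force: 78.7
```

servo_tool --increments '[{"grip": 1,"x": 0,"y": 36,"z": 0,"roll": 0},{"grip": 1,"x": 0,"y": 36,"z": 0,"roll": 0},{"grip": 1,"x": 0,"y": 36,"z": 0,"roll": 0},{"grip": 1,"x": 0,"y": 0,"z": 0,"roll": 0},{"grip": 1,"x": 0,"y": 0,"z": 0,"roll": 0}]'

```text
clock: 8.4
tcp_pos: [0.5771, 0.1193, 0.212]
orientation: [-0.0, 0.081, 0.997, 0.0]
wrist_force: [0.2, 0.4, -1.5]
finger_gap: 0.0168
grip_force: 79.0
```

Run:
```python
from h import *
a=env.read_camera("top")[...,::-1];b=env.read_camera("scene")[...,::-1]
A=cv2.resize(a[175:315,250:470],None,fx=2,fy=2,interpolation=2);B=cv2.resize(b[100:235,110:310],(440,297),interpolation=2)
cv2.imwrite("pics/chk.png",np.vstack([A,B]))
```

```text
(no output)
```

View pics/chk.png

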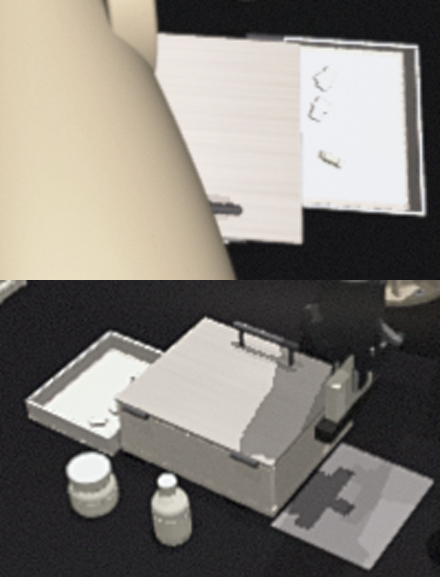

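All three shards lie in the tray, at (322,78), (318,107) and (330,158) in the top crop, and the lid is clear. Next I put the scraper back on the pad.

servo_tool --increments '[{"grip": 1,"x": 7,"y": 9,"z": 10,"roll": 0},{"grip": 1,"x": 0,"y": 0,"z": 33,"roll": 0},{"grip": 1,"x": 0,"y": 0,"z": 35,"roll": 0},{"grip": 1,"x": 0,"y": 0,"z": 35,"roll": 0},{"grip": 1,"x": 0,"y": 0,"z": 25,"roll": 0}]'

```text
clock: 8.92
tcp_pos: [0.5703, 0.1254, 0.0717]
orientation: [-0.001, 0.084, 0.996, -0.0]
wrist_force: [-0.0, 0.1, -3.1]
finger_gap: 0.0167
grip_force: 79.0
```

servo_tool --increments '[{"grip": 1,"x": 0,"y": 0,"z": 12,"roll": 0},{"grip": 1,"x": 0,"y": 0,"z": 8,"roll": 0},{"grip": 1,"x": 0,"y": 0,"z": 0,"roll": 0},{"grip": 1,"x": 0,"y": 0,"z": 0,"roll": 0}]'

```text
clock: 9.25
tcp_pos: [0.5722, 0.1264, 0.0548]
orientation: [0.0, 0.083, 0.997, 0.0]
wrist_force: [0.9, -0.2, -2.0]
finger_gap: 0.0168
grip_force: 79.0
```

servo_tool --increments '[{"grip": 1,"x": 0,"y": 0,"z": 4,"roll": 0},{"grip": 1,"x": 0,"y": 0,"z": 2,"roll": 0},{"grip": 1,"x": 0,"y": 0,"z": 0,"roll": 0},{"grip": 1,"x": 0,"y": 0,"z": 0,"roll": 0}]'

```text
clock: 9.58
tcp_pos: [0.5721, 0.1274, 0.0489]
orientation: [0.0, 0.083, 0.997, 0.0]
wrist_force: [-0.0, 0.8, -2.5]
finger_gap: 0.0171
grip_force: 79.0
```

servo_tool --increments '[{"grip": 1,"x": 0,"y": 0,"z": 1,"roll": 0},{"grip": 1,"x": 0,"y": 0,"z": 0,"roll": 0},{"grip": 1,"x": 0,"y": 0,"z": 0,"roll": 0}]'

```text
clock: 9.83
tcp_pos: [0.5722, 0.1275, 0.0477]
orientation: [0.0, 0.083, 0.997, 0.0]
wrist_force: [0.0, 0.5, -0.4]
finger_gap: 0.0172
grip_force: 79.3
```

servo_tool --increments '[{"grip": 0.7,"x": 0,"y": 0,"z": 0,"roll": 0},{"grip": 0.4,"x": 0,"y": 0,"z": 0,"roll": 0},{"grip": 0,"x": 0,"y": 0,"z": 0,"roll": 0},{"grip": 0,"x": 0,"y": 0,"z": 0,"roll": 0},{"grip": 0,"x": 0,"y": 0,"z": 0,"roll": 0}]'

```text
clock: 10.25
tcp_pos: [0.5719, 0.1274, 0.0474]
orientation: [0.0, 0.083, 0.997, 0.0]
wrist_force: [-0.3, 0.1, -0.3]
finger_gap: 0.0729
grip_force: 0.0
```

servo_tool --increments '[{"grip": 0,"x": 0,"y": 0,"z": 0,"roll": 0},{"grip": 0,"x": 0,"y": 0,"z": -15,"roll": 0},{"grip": 0,"x": 0,"y": 0,"z": -35,"roll": 0},{"grip": 0,"x": 0,"y": 0,"z": -40,"roll": 0},{"grip": 0,"x": 0,"y": 0,"z": -40,"roll": 0}]'

```text
clock: 10.67
tcp_pos: [0.5708, 0.1272, 0.178]
orientation: [-0.001, 0.083, 0.997, -0.0]
wrist_force: [0.0, 0.1, 0.1]
finger_gap: 0.0853
grip_force: 0.0
```

servo_tool --increments '[{"grip": 0,"x": 0,"y": 0,"z": -40,"roll": 0},{"grip": 0,"x": 0,"y": 0,"z": -10,"roll": 0},{"grip": 0,"x": 0,"y": 0,"z": 0,"roll": 0},{"grip": 0,"x": 0,"y": 0,"z": 0,"roll": 0}]'

```text
clock: 11.0
tcp_pos: [0.5722, 0.1273, 0.2276]
orientation: [0.001, 0.083, 0.997, 0.0]
wrist_force: [-0.2, 1.1, -1.4]
finger_gap: 0.0854
grip_force: 0.0
```

Run:
```python
from h import *
s=env.get_state();print(s["joint_pos"].round(3))
q=s["orientation"];W=R.from_quat([*q[1:],q[0]]).as_matrix()
print(((W.T@(np.array([.427,-.0595,.23])-s["tcp_pos"]))*1000).round(1))
```

```text
[0.082 0.335 0.067 1.302 0.    0.248]
[ 112.4 -208.2   -2.7]
```

servo_tool --increments '[{"grip": 0,"x": 16,"y": -29.7,"z": 0,"roll": 0},{"grip": 0,"x": 16,"y": -29.7,"z": 0,"roll": 0},{"grip": 0,"x": 16,"y": -29.7,"z": 0,"roll": 0},{"grip": 0,"x": 16,"y": -29.7,"z": 0,"roll": 0},{"grip": 0,"x": 16,"y": -29.7,"z": 0,"roll": 0}]'

```text
clock: 11.42
tcp_pos: [0.4658, -0.0065, 0.2245]
orientation: [-0.002, 0.082, 0.997, 0.0]
wrist_force: [0.1, -0.4, 0.9]
finger_gap: 0.0854
grip_force: 0.0
```

servo_tool --increments '[{"grip": 0,"x": 16,"y": -29.7,"z": 0,"roll": 0},{"grip": 0,"x": 16,"y": -29.7,"z": 0,"roll": 0},{"grip": 0,"x": 0,"y": 0,"z": 0,"roll": 7},{"grip": 0,"x": 0,"y": 0,"z": 0,"roll": 7},{"grip": 0,"x": 0,"y": 0,"z": 0,"roll": 7}]'

```text
clock: 11.83
tcp_pos: [0.4252, -0.0596, 0.225]
orientation: [-0.002, 0.267, 0.964, 0.0]
wrist_force: [-0.1, 0.1, 0.1]
finger_gap: 0.0856
grip_force: 0.0
```

servo_tool --increments '[{"grip": 0,"x": 0,"y": 0,"z": 0,"roll": 7},{"grip": 0,"x": 0,"y": 0,"z": 0,"roll": 7},{"grip": 0,"x": 0,"y": 0,"z": 0,"roll": 7},{"grip": 0,"x": 0,"y": 0,"z": 0,"roll": 7},{"grip": 0,"x": 0,"y": 0,"z": 0,"roll": 7}]'

```text
clock: 12.25
tcp_pos: [0.4256, -0.0588, 0.2247]
orientation: [-0.002, 0.544, 0.839, -0.001]
wrist_force: [-0.2, -0.4, -0.2]
finger_gap: 0.0854
grip_force: 0.0
```

servo_tool --increments '[{"grip": 0,"x": 0,"y": 0,"z": 0,"roll": 7},{"grip": 0,"x": 0,"y": 0,"z": 0,"roll": 7},{"grip": 0,"x": 0,"y": 0,"z": 0,"roll": 7},{"grip": 0,"x": 0,"y": 0,"z": 0,"roll": 7},{"grip": 0,"x": 0,"y": 0,"z": 0,"roll": 6}]'

```text
clock: 12.67
tcp_pos: [0.4256, -0.0588, 0.2247]
orientation: [-0.002, 0.765, 0.644, -0.001]
wrist_force: [1.1, -0.2, -0.3]
finger_gap: 0.0853
grip_force: 0.0
```

servo_tool --increments '[{"grip": 0,"x": 0,"y": 0,"z": 0,"roll": 0},{"grip": 0,"x": 0,"y": 0,"z": 0,"roll": 0}]'

```text
clock: 12.83
tcp_pos: [0.426, -0.0589, 0.2255]
orientation: [-0.002, 0.762, 0.647, -0.001]
wrist_force: [0.2, -0.7, -0.2]
finger_gap: 0.0856
grip_force: 0.0
```

Run:
```python
from h import *
s=env.get_state();print(s["joint_pos"].round(3))
q=s["orientation"];W=R.from_quat([*q[1:],q[0]]).as_matrix();print(W.round(4))
print(((W.T@(np.array([.427,-.0595,.23])-s["tcp_pos"]))*1000).round(1))
im=env.read_camera("wrist")[...,::-1]; cv2.imwrite("pics/w2.png",im)
b=env.read_camera("top")[...,::-1]; cv2.imwrite("pics/t2.png",np.hstack([im[:, :400],b[100:,100:500][:, :400][:284] if 0 else cv2.resize(b[150:310,200:470],(400,384))]))
```

```text
[-0.325  0.038 -0.305  1.232  0.     1.409]
[[ 1.621e-01  9.868e-01 -3.300e-03]
 [ 9.868e-01 -1.621e-01  1.200e-03]
 [ 7.000e-04 -3.400e-03 -1.000e+00]]
[-0.4  1.1 -4.5]
```

View pics/t2.png

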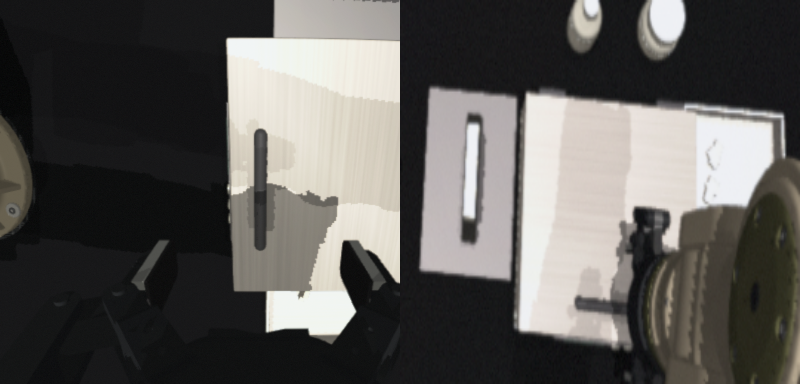

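The combined picture shows the scraper standing on its pad and the shards in the tray. The handle runs from (260,130) to (260,248) in the wrist view, centred between the fingers. Next I descend on it.

servo_tool --increments '[{"grip": 0,"x": 0,"y": 1,"z": 20,"roll": 0},{"grip": 0,"x": 0,"y": 0,"z": 30,"roll": 0},{"grip": 0,"x": 0,"y": 0,"z": 30,"roll": 0},{"grip": 0,"x": 0,"y": 0,"z": 20,"roll": 0},{"grip": 0,"x": 0,"y": 0,"z": 0,"roll": 0}]'

```text
clock: 13.35
tcp_pos: [0.4246, -0.0583, 0.1232]
orientation: [-0.003, 0.763, 0.647, -0.002]
wrist_force: [-0.7, 0.3, 0.3]
finger_gap: 0.0852
grip_force: 0.0
```

servo_tool --increments '[{"grip": 0,"x": 0,"y": 0,"z": 2,"roll": 0},{"grip": 0,"x": 0,"y": 0,"z": 2,"roll": 0},{"grip": 0,"x": 0,"y": 0,"z": 0,"roll": 0},{"grip": 0,"x": 0,"y": 0,"z": 0,"roll": 0}]'

```text
clock: 13.68
tcp_pos: [0.4291, -0.0597, 0.1245]
orientation: [0.001, 0.763, 0.646, 0.001]
wrist_force: [0.2, 0.1, 0.5]
finger_gap: 0.0849
grip_force: 0.0
```

servo_tool --increments '[{"grip": 0,"x": 0,"y": 0,"z": 4,"roll": 0},{"grip": 0,"x": 0,"y": 0,"z": 2,"roll": 0},{"grip": 0.5,"x": 0,"y": 0,"z": 0,"roll": 0},{"grip": 0.8,"x": 0,"y": 0,"z": 0,"roll": 0},{"grip": 1,"x": 0,"y": 0,"z": 0,"roll": 0}]' --grip_force 50

```text
clock: 14.1
tcp_pos: [0.428, -0.0594, 0.1173]
orientation: [-0.0, 0.763, 0.646, 0.0]
wrist_force: [0.6, -0.6, -0.2]
finger_gap: 0.0516
grip_force: 0.0
```

servo_tool --increments '[{"grip": 1,"x": 0,"y": 0,"z": 0,"roll": 0},{"grip": 1,"x": 0,"y": 0,"z": 0,"roll": 0},{"grip": 1,"x": 0,"y": 0,"z": 0,"roll": 0},{"grip": 1,"x": 0,"y": 0,"z": 0,"roll": 0},{"grip": 1,"x": 0,"y": 0,"z": 0,"roll": 0}]'

```text
clock: 14.52
tcp_pos: [0.4271, -0.0592, 0.1174]
orientation: [-0.001, 0.763, 0.646, -0.001]
wrist_force: [-4.2, 0.2, 4.9]
finger_gap: 0.0092
grip_force: 48.8
```

servo_tool --increments '[{"grip": 1,"x": 0,"y": 0,"z": 0,"roll": 0},{"grip": 1,"x": 0,"y": 0,"z": 0,"roll": 0},{"grip": 1,"x": 0,"y": 0,"z": 0,"roll": 0},{"grip": 1,"x": 0,"y": 0,"z": 0,"roll": 0},{"grip": 1,"x": 0,"y": 0,"z": 0,"roll": 0}]'

```text
clock: 14.93
tcp_pos: [0.4271, -0.0592, 0.1174]
orientation: [-0.001, 0.763, 0.646, -0.001]
wrist_force: [-4.0, 0.9, 5.2]
finger_gap: 0.0092
grip_force: 48.9
```

servo_tool --increments '[{"grip": 1,"x": 0,"y": 2,"z": -7.4,"roll": 0},{"grip": 1,"x": 0,"y": 2,"z": -7.4,"roll": 0},{"grip": 1,"x": 0,"y": 2.5,"z": -7.2,"roll": 0},{"grip": 1,"x": 0,"y": 2.6,"z": -7.2,"roll": 0},{"grip": 1,"x": 0,"y": 0,"z": 0,"roll": 0}]'

```text
clock: 15.35
tcp_pos: [0.4361, -0.0607, 0.1476]
orientation: [-0.001, 0.763, 0.646, -0.001]
wrist_force: [-8.3, -0.4, -1.7]
finger_gap: 0.0093
grip_force: 49.1
```

servo_tool --increments '[{"grip": 1,"x": 0,"y": 0,"z": 0,"roll": 0},{"grip": 1,"x": 0,"y": 0,"z": 0,"roll": 0}]'

```text
clock: 15.52
tcp_pos: [0.4358, -0.0607, 0.1468]
orientation: [-0.001, 0.763, 0.646, -0.001]
wrist_force: [-6.5, -0.1, -0.5]
finger_gap: 0.0093
grip_force: 49.1
```

servo_tool --increments '[{"grip": 1,"x": 0,"y": 3.1,"z": -7,"roll": 0},{"grip": 1,"x": 0,"y": 3.1,"z": -7,"roll": 0},{"grip": 1,"x": 0,"y": 3.6,"z": -6.7,"roll": 0},{"grip": 1,"x": 0,"y": 3.7,"z": -6.7,"roll": 0},{"grip": 1,"x": 0,"y": 4.1,"z": -6.4,"roll": 0}]'

```text
clock: 15.93
tcp_pos: [0.4523, -0.0634, 0.1807]
orientation: [-0.002, 0.763, 0.646, -0.002]
wrist_force: [-9.3, -0.8, 0.6]
finger_gap: 0.009
grip_force: 48.8
```

servo_tool --increments '[{"grip": 1,"x": 0,"y": 4.2,"z": -6.4,"roll": 0},{"grip": 1,"x": 0,"y": 4.6,"z": -6.1,"roll": 0},{"grip": 1,"x": 0,"y": 4.7,"z": -6.1,"roll": 0},{"grip": 1,"x": 0,"y": 5.1,"z": -5.7,"roll": 0},{"grip": 1,"x": 0,"y": 5.2,"z": -5.6,"roll": 0}]'

```text
clock: 16.35
tcp_pos: [0.4752, -0.0672, 0.2111]
orientation: [-0.002, 0.763, 0.646, -0.002]
wrist_force: [-11.9, 1.4, 5.5]
finger_gap: 0.0094
grip_force: 48.8
```

servo_tool --increments '[{"grip": 1,"x": 0,"y": 5.5,"z": -5.3,"roll": 0},{"grip": 1,"x": 0,"y": 5.6,"z": -5.3,"roll": 0},{"grip": 1,"x": 0,"y": 5.9,"z": -4.8,"roll": 0},{"grip": 1,"x": 0,"y": 5.9,"z": -4.8,"roll": 0},{"grip": 1,"x": 0,"y": 0,"z": 0,"roll": 0}]'

```text
clock: 16.77
tcp_pos: [0.4991, -0.0711, 0.2334]
orientation: [-0.001, 0.763, 0.646, -0.001]
wrist_force: [-15.1, 1.7, 11.7]
finger_gap: 0.0086
grip_force: 49.6
```

servo_tool --increments '[{"grip": 1,"x": 0,"y": 0,"z": 0,"roll": 0},{"grip": 1,"x": 0,"y": 0,"z": 0,"roll": 0}]'

```text
clock: 16.93
tcp_pos: [0.4982, -0.071, 0.2327]
orientation: [-0.001, 0.763, 0.646, -0.001]
wrist_force: [-14.0, 1.5, 12.9]
finger_gap: 0.0091
grip_force: 49.5
```

servo_tool --increments '[{"grip": 1,"x": 0,"y": 3.9,"z": -3.5,"roll": 0},{"grip": 1,"x": 0,"y": 3.9,"z": -3.3,"roll": 0},{"grip": 1,"x": 0,"y": 3.9,"z": -3.3,"roll": 0},{"grip": 1,"x": 0,"y": 0,"z": 0,"roll": 0},{"grip": 1,"x": 0,"y": 0,"z": 0,"roll": 0}]'

```text
clock: 17.35
tcp_pos: [0.5117, -0.0733, 0.2428]
orientation: [0.0, 0.763, 0.646, 0.0]
wrist_force: [-8.5, 0.7, 8.8]
finger_gap: 0.0092
grip_force: 49.3
```

servo_tool --increments '[{"grip": 1,"x": 0,"y": 0,"z": 0,"roll": 0},{"grip": 1,"x": 0,"y": 0,"z": 0,"roll": 0},{"grip": 1,"x": 0,"y": 0,"z": 0,"roll": 0},{"grip": 1,"x": 0,"y": 0,"z": 0,"roll": 0},{"grip": 1,"x": 0,"y": 0,"z": 0,"roll": 0}]'

```text
clock: 17.77
tcp_pos: [0.5114, -0.0732, 0.2427]
orientation: [0.0, 0.763, 0.646, 0.0]
wrist_force: [-8.1, 0.8, 8.3]
finger_gap: 0.009
grip_force: 49.3
```

Run:
```python
from h import *
a=env.read_camera("top")[...,::-1];b=env.read_camera("scene")[...,::-1]
cv2.imwrite("pics/f_top.png",a);cv2.imwrite("pics/f_sc.png",b)
cv2.imwrite("pics/fin.png",np.hstack([cv2.resize(a[130:310,250:430],(400,400),interpolation=2),cv2.resize(b[70:200,150:280],(400,400),interpolation=2)]))
```

```text
(no output)
```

View pics/fin.png

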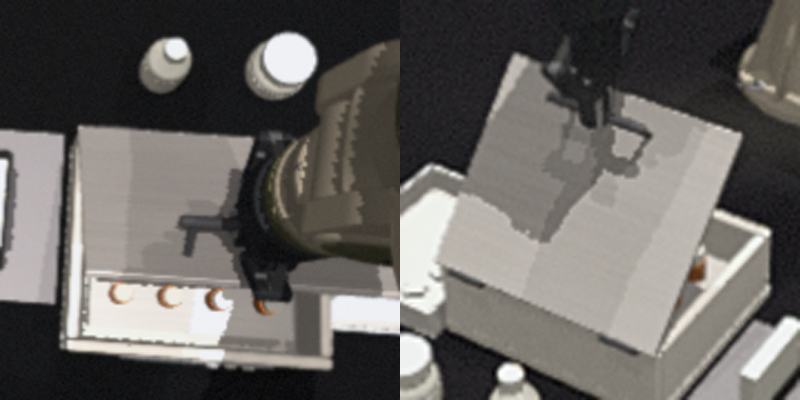

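The lid is open and held, with the vials visible. The free +y corner is at (84,275) in the left half and (741,132) in the right half. I triangulate it to get the angle.

Run:
```python
from h import *
T=lambda x,y:ray("top",((x+.5)/2.2222-.5+250,(y+.5)/2.2222-.5+130))
S=lambda x,y:ray("scene",((x-400+.5)/3.0769-.5+150,(y+.5)/3.0769-.5+70))
f,e=tri(T(84,275),S(741,132)); h,e2=tri(T(80,127),S(655,352)); print(f,e,h,e2)
u=np.array([.986,-.166,0]);d=f-h;print("angle",np.degrees(np.arctan2(d[2],-(d@u))),np.linalg.norm(d))
s=env.get_state();p=s["tcp_pos"]-[.4271,-.0592,.1174];x=-190+p@u*1000;z=43+p[2]*1000
print("kin",x,z,np.degrees(np.arctan2(z,-x))-12.75,np.hypot(x,z),abs(s["qvel"]).max())
```

```text
[0.48346993 0.0624061  0.2488056 ] 0.0008006691841300869 [0.6375464  0.03656266 0.09708646] 0.004162274778393784
angle 44.164562066861286 0.217775429799844
kin -104.52212671656177 168.2815926656719 45.404987290921326 198.09989753517823 0.0015586597460896618
```

```bash
python3 -c "
from workcell import env
print(env.hand_in())"
```

```text
the job is handed in; nothing more can be done
None
```

The job is handed in: all three shards were swept into the tray, the scraper is standing back on its pad, and the arm is holding the lid still at about 45° (44.2° from the pictures, 45.4° from the arm's position).

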